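# Plug the spatter guard into its pocket rail

### The job

Before welding starts, put up the spatter guard: pick the long guard with four prongs off its stand and lower it onto the pocket rail so that each prong goes into its own pocket and the guard sits fully home and upright, then let go. Keep hold of it until its prongs are right down in the pockets, do not drop it in, and leave the shorter three-pronged guard on its stand.

Things in the scene. Friction and masses are not known exactly. Their poses are not given: they have to be found in the camera images.
- guard: Bright steel spatter guard to fit: flange 30 (x) by 208 (y), 6 mm thick, an upright 6 mm panel on it to 56 mm, grip tab on top. Below hang 4 prongs at y = -72, -24, 24, 72 mm, 10 mm square, 42 long, narrow tips. Origin: centre of flange underside; y along it, z up; same if turned half round. Starts upright on a fixed two-post stand, flange 70 mm above bench between 5 mm lips: lift straight up.
- guard_grip (a point): The place to grip the four-pronged guard, in its grip tab: the tab is 14 mm thick (x), 60 mm long (y), centred on the panel, from 56 to 88 mm above the flange's underside. This point is on the tab's centre line 74 mm above the guard's origin, 14 mm below the tab's top. Axes as the guard's. The guard weighs about 0.4 kg (0.28 to 0.56).
- rail: Grey steel pocket rail fixed on the bench, 56 (x) by 232 (y) by 50 mm high. Four pockets open at its top, at y = -72, -24, 24, 72 mm, each 36 (x) by 28 (y) and 50 mm deep: the prongs fit with much play and the guard's flange comes to rest on the rail's top. Origin: centre of its underside; y along it, z up. Fully home, the guard's origin is 50 mm above this origin.
- guard_short: The other guard, to be left alone on its own like stand: same make, material and heights, but only three prongs (y = -48, 0, 48 mm) and a flange 160 mm long. Loose. Origin: centre of the flange's underside, 70 mm above the bench; y along its length, z up.
Mind the look-alikes: they are no part of the job. Leave any blue, red or turquoise look-alike of the guard alone.

How it is judged (in metres and radians):
On the way:
1. the four-pronged guard, still held, is over the rail with its prongs at least half their length down in the pockets (horizontal distance between guard and rail below 0.02 m and z of guard in the frame of rail below 0.07 m and angle between the y axis of guard and the y axis of rail, either way round below 0.25 rad and contact force between guard and the fingers above 0.5 N), for 0.1 s.
At the end, for the whole second after the job is handed in: The four-pronged guard is at rest on the rail, all prongs in their pockets: origin within 20 mm sideways of the rail top's middle and under 5 mm above it, upright within 0.1 rad, in line within 0.25 rad. The three-pronged guard is within 30 mm of its start, upright within 0.15 rad (horizontal distance between guard and rail below 0.02 m and z of guard in the frame of rail below 0.055 m and angle between guard's own z axis and vertical below 0.1 rad and angle between the y axis of guard and the y axis of rail, either way round below 0.25 rad and linear speed of guard below 0.02 m/s and distance of guard_short from where it was at the start of the episode below 0.03 m and angle between guard_short's own z axis and vertical below 0.15 rad); the robot touches nothing.
It fails at once if the three-pronged guard is moved by more than 30 mm (distance of guard_short from where it was at the start of the episode above 0.03 m).
It also fails if it takes over 40 s, if anything falls off the work surface, if the arm or the gripper's body presses on something with over 40 N, if the wrist force passes 120 N, or if a joint passes its speed limit or range.

### The arm

A 6-joint arm with a two-finger parallel gripper is mounted at the origin on the work surface. World frame = base frame: x ahead of the robot, y to its left, z up, the work surface at z = 0. Lengths are in m, angles in degrees, forces in N, time in s.
With the tool pointing down it reaches from about 0.375 to 0.9 m from the base axis. Payload 3.1 kg.
Tool frame: the origin (TCP) lies at the very end of the fingers, on their centre line; the grasp point (between the pads) lies 19 mm behind it; z points along the fingers, y is the line along which they close (so a half turn about z gives the same grasp; the last joint's range is limited). The gripper opens to 87 mm and grips with 3 to 60 N. Pads are 19 mm wide; open, the fingers measure 117 mm over their backs; the gripper's body (75 mm by 190 mm) begins 51 mm behind the grasp point.
Start: joints at [55.262, 30.224, 82.088, -0, 67.689, -10.227], TCP at [0.259, 0.569, 0.223] pointing down, gripper open.
Joint ranges: [-176.69, 176.69], [-43.24, 126.21], [12.49, 139.97], [-82, 262], [0, 151.66], [-163.58, 163.58]. Speed limits (degrees/s): [159.86, 159.86, 180, 180, 180, 180].

### API

Orientations are given as a 3x3 rotation matrix whose columns are the frame's x, y, z axes.
In Python, from rig import bot gives the robot as it stands.
- The arm moves only by the tool move_arm, never from a script. Its argument "increments" is a list of rows, each an object with "xyz": the shift along the tool's x, y, z in mm, a list of three; "roll": the turn about the tool's z in rad; "grip": the opening in per cent of the stroke, from 0 (shut) to 100 (fully open). A call has 1 to 5 rows; each row shifts and turns the commanded pose from where the row before left it, along the tool's axes as they then stand; what a row does not reach is not made up. A row lasts 1/12 s, in which the tool goes at most 41.7 mm and 7.16 degrees, less where a joint would pass 70% of its speed; a pose out of reach is approached as far as the arm can. A call is refused whole if a number of a shift passes 41.7 or a number of a turn 0.125, either way. A call with a gripper value outside its range is refused whole. The fingers move at their own pace and stop on an object; the grip force is fixed at half the most. Time passes only in rows, so rows that do not move let the fingers close. It gives the time, the measured TCP pose, the force, the opening and the grip force at its end, in the units of the state.
- bot.read_state(): the state, without advancing time (a new reading comes with each control period).
- bot.capture(name): name is "scene" or "top" or "wrist"; returns (picture, depth): 420x560x3 uint8, red, green, blue; 420x560 float32, m along the optical axis (not along the pixel's ray), 0 where there is no reading.
- bot.camera_model(name): a dict with "intrinsics" (3x3 intrinsics, pixels), "rvec" (rotation vector, rad) and "tvec" (3), from world to camera coordinates, as OpenCV has them; the wrist camera has in their place "tool_from_camera" (4x4, takes a point from camera to tool coordinates, whose origin is the TCP and whose axes are the flange's). Camera axes: x right, y down, z forward; pixel columns grow to the right and rows downward; lengths in m; the calibration is good to about 2 mm. A picture is of the moment at which its call begins: read the wrist's pose just before it. camera_model takes no time and is no camera call.
- bot.hand_in(): hands the job in; it is judged then, once.
Trained networks look in the newest picture that a camera, given by its name, has taken for a name from the list of things; names that differ only in an ending like _2 or _b are one class to them, and where a whole thing is asked for, a point or a joint stands for the part that bears it (a point fixed in the world has none). Each returns a list of dicts, best first, with "conf" (0 to 1); they miss things now and then, are a little off and sometimes report something else, mostly with a low value. They report only what shows in the picture. A call takes as long as a camera call. They do not tell look-alikes from the thing itself.
- bot.spot_in(label, camera): "at" ([x, y, z] in m, in the coordinates of the camera as it stood for that picture, good to about 4 mm: the middle of the surface that is visible of it).
- bot.trace(label, camera): "mask" (420x560 bool, what is visible of it).
The state is a dict: "time_s": time; "joint_positions": joint angles; "qvel": joint speeds; "tau": joint torques, N m; "position": TCP position; "tcp_rot": TCP orientation; "force": force on the tool from outside, world axes, zero at the start; "moment": the same for the moment, N m; "opening": opening from 0.0 (shut) to 1.0 (fully open); "grasp_force": force on a finger pad.
Only numpy, scipy, OpenCV 4.12 (cv2) and the standard library are available. Lean on these libraries where they do the work, as an engineer would, in place of code of your own. Each camera call takes 0.05 s, during which the arm holds its last target. There are 200 camera calls.

## Working session

There is one attempt and no reset: what is moved stays moved. The work goes in short steps, Python scripts to look and compute and a tool call to move; the robot and the scene stay as the last step left them, time stands still between calls to the robot, and variables do not carry over. Pictures are saved under pics/ and viewed, at most 10 in all, crops included, and the job is handed in when it is done.

Besides the shell and the picture viewer there is one more tool, called after "Request:" by a JSON object that holds its "method" and its "body". move_arm: Moves the arm, as the interface text tells. Its arguments: {"type":"object","properties":{"increments":{"type":"array"}},"required":["increments"]}

```bash
mkdir -p pics
cat > h.py <<'E'
import numpy as np, cv2
from rig import bot
def T(name):
    m=bot.camera_model(name)
    if 'rvec' in m:
        R=cv2.Rodrigues(np.array(m['rvec'],float))[0]; t=np.array(m['tvec'],float).ravel()
        return np.array(m['intrinsics']),R.T,-R.T@t
    s=bot.read_state(); M=np.array(m['tool_from_camera']); Rt=np.array(s['tcp_rot'])
    return np.array(m['intrinsics']),Rt@M[:3,:3],Rt@M[:3,3]+np.array(s['position'])
def cloud(name):
    K,R,t=T(name); p,d=bot.capture(name)
    v,u=np.mgrid[:420,:560]
    c=np.stack([(u-K[0,2])/K[0,0]*d,(v-K[1,2])/K[1,1]*d,d],-1)
    w=c@R.T+t; w[d==0]=np.nan
    return p,w,(K,R,t)
E
python3 - <<'E'
from h import *
for c in ('scene','top'):
    p,w,(K,R,t)=cloud(c); np.savez(c,p=p,w=w)
    cv2.imwrite(f'pics/{c}.png',p[:,:,::-1])
    for l in ('guard','guard_short','rail'):
        for r in bot.spot_in(l,c): print(c,l,round(r['conf'],2),np.round(R@np.array(r['at'])+t,3))
print(bot.read_state())
E
```

```text
scene guard 0.98 [0.23  0.268 0.067]
scene guard 0.97 [0.428 0.507 0.047]
scene guard 0.68 [ 0.439 -0.007  0.076]
scene guard 0.66 [0.434 0.237 0.096]
scene guard_short 0.64 [ 0.421 -0.252  0.099]
scene rail 0.79 [0.653 0.025 0.051]
top guard 0.77 [0.231 0.271 0.058]
top guard 0.76 [0.418 0.531 0.056]
top guard 0.65 [ 0.435 -0.     0.05 ]
top guard 0.57 [0.431 0.246 0.08 ]
top guard_short 0.56 [ 0.414 -0.231  0.075]
top rail 0.79 [0.646 0.04  0.05 ]
{'time_s': 0.4, 'joint_positions': array([ 5.52612991e+01,  3.02323861e+01,  8.20955522e+01,  2.18805718e-05,
        6.76894107e+01, -1.02293552e+01]), 'qvel': array([-0.02770131, -0.06215314, -0.13589361, -0.02042326,  0.05628476,
       -0.00065989]), 'tau': array([-6.02326782e-04, -4.39507484e+01, -1.76655310e+01,  6.32866938e-02,
        5.30070299e-02, -5.53410621e-05]), 'position': array([0.25920742, 0.56859685, 0.22240935]), 'tcp_rot': array([[-9.09893552e-01,  4.14841771e-01, -1.72835251e-04],
       [ 4.14841803e-01,  9.09893519e-01, -2.48625919e-04],
       [ 5.41212583e-05, -2.97922407e-04, -9.99999954e-01]]), 'force': array([ 0.71074491,  0.871121  , -0.08985256]), 'moment': array([0.02720333, 0.04720218, 0.02387059]), 'grasp_force': 0.0, 'opening': 1.005237730879653}
```

View pics/scene.png

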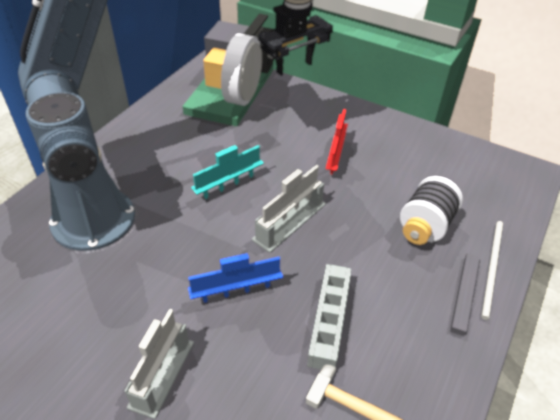

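View pics/top.png

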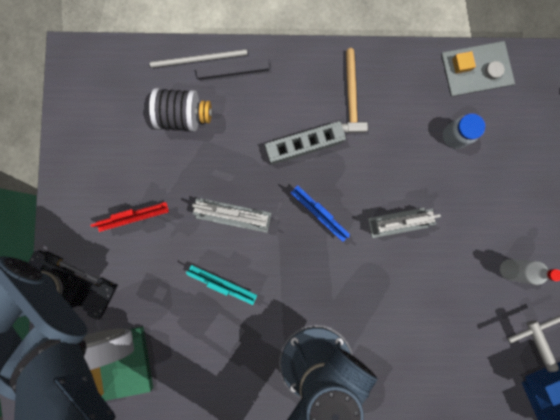

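The scene picture shows two steel guards on stands, at (290,208) and (158,362), with the rail at (330,313). In the top view the guards are at (232,213), which looks longer, and (405,220). The blue, red and turquoise ones are look-alikes. Next I fit the poses from depth.

Run:
```python
import numpy as np,cv2
for c in('top','scene'):
    f=np.load(c+'.npz'); w=f['w'].reshape(-1,3)
    for n,x,y,lo,hi in(('A',.43,.245,.135,.175),('A',.43,.245,.11,.133),('A',.43,.245,.06,.09),('S',.417,-.24,.135,.175),('S',.417,-.24,.11,.133),('S',.417,-.24,.06,.09),('rail',.65,.035,.035,.065)):
        s=w[(np.hypot(w[:,0]-x,w[:,1]-y)<.16)&(w[:,2]>lo)&(w[:,2]<hi)]
        if n!='rail': s=s[abs(s[:,0]-x)<.06]
        if len(s)<5: print(c,n,len(s));continue
        (cx,cy),(a,b),_=r=cv2.minAreaRect((s[:,:2]*1000).astype(np.float32)); q=cv2.boxPoints(r)
        e=max((q[1]-q[0],q[2]-q[1]),key=np.linalg.norm)
        print(c,n,lo,len(s),'ctr',round(cx),round(cy),'size',round(a),round(b),'yaw of y-axis dir',round(np.degrees(np.arctan2(e[1],e[0]))%180,1),'z',np.round(np.median(s[:,2]),3),np.round(s[:,2].max(),3))
```

```text
top A 0.135 133 ctr 431 251 size 60 14 yaw of y-axis dir 79.3 z 0.159 0.165
top A 0.11 127 ctr 429 252 size 200 10 yaw of y-axis dir 79.2 z 0.127 0.131
top A 0.06 594 ctr 431 252 size 212 44 yaw of y-axis dir 79.2 z 0.077 0.086
top S 0.135 138 ctr 414 -243 size 14 60 yaw of y-axis dir 101.7 z 0.159 0.163
top S 0.11 74 ctr 416 -243 size 10 151 yaw of y-axis dir 101.3 z 0.127 0.133
top S 0.06 495 ctr 414 -244 size 44 165 yaw of y-axis dir 101.2 z 0.077 0.089
top rail 0.035 1222 ctr 590 21 size 177 232 yaw of y-axis dir 107.9 z 0.05 0.065
scene A 0.135 237 ctr 432 249 size 62 17 yaw of y-axis dir 78.6 z 0.155 0.164
scene A 0.11 381 ctr 432 250 size 202 15 yaw of y-axis dir 78.0 z 0.121 0.133
scene A 0.06 766 ctr 431 250 size 218 48 yaw of y-axis dir 79.2 z 0.077 0.09
scene S 0.135 409 ctr 416 -247 size 16 61 yaw of y-axis dir 101.9 z 0.157 0.162
scene S 0.11 402 ctr 417 -245 size 14 154 yaw of y-axis dir 99.1 z 0.123 0.133
scene S 0.06 1050 ctr 416 -247 size 47 166 yaw of y-axis dir 101.3 z 0.077 0.09
scene rail 0.035 2274 ctr 590 20 size 180 238 yaw of y-axis dir 108.0 z 0.05 0.065
```

```bash
cat >> h.py <<'E'
def rect(s,z=None):
    r=cv2.minAreaRect((s[:,:2]*1000).astype(np.float32)); q=cv2.boxPoints(r)
    e=max((q[1]-q[0],q[2]-q[1]),key=np.linalg.norm)
    return np.round(r[0],1),np.round(r[1],1),round(float(np.degrees(np.arctan2(e[1],e[0]))%180),1)
def to(x,y,yaw):
    s=bot.read_state(); R=np.array(s['tcp_rot']); p=np.array(s['position'])*1000
    d=np.array([x,y,p[2]])-p; ty=np.degrees(np.arctan2(R[1,1],R[0,1]))
    roll=-((yaw-ty+180)%360-180)
    print('t',s['time_s'],'tcp',p.round(1),'ty',round(ty,1),'tool shift',(R.T@d).round(1),'roll rad',round(np.radians(roll),3),'f',np.round(s['force'],1),'g',round(s['grasp_force'],1),'op',round(s['opening'],2),'j',np.round(s['joint_positions'],0))
E
python3 - <<'E'
from h import *
for c in('top','scene'):
    f=np.load(c+'.npz'); w=f['w']
    m=(w[...,2]>.04)&(w[...,2]<.062)&(w[...,0]>.58)&(w[...,0]<.75)&(abs(w[...,1]-.03)<.16)
    n,l,st,_=cv2.connectedComponentsWithStats(m.astype(np.uint8)); k=1+st[1:,4].argmax()
    print(c,rect(w[l==k]),len(w[l==k]),np.median(w[l==k][:,2]))
    b=(abs(w[...,0]-.44)<.1)&(abs(w[...,1])<.1); print('blue max z',np.nanmax(w[b][:,2]))
to(431,251,-10.8)
E
```

```text
top (array([647.8,  39.2]), array([ 57.1, 231.8]), 107.6) 1137 0.05050670238672739
blue max z 0.13520133225880682
scene (array([649.2,  38.7]), array([ 55.9, 237.9]), 107.9) 1992 0.050593425338450515
blue max z 0.13705259626002586
t 0.4 tcp [259.2 568.6 222.4] ty 65.5 tool shift [-288.1 -217.7    0. ] roll rad 1.332 f [ 0.7  0.9 -0.1] g 0.0 op 1.01 j [ 55.  30.  82.   0.  68. -10.]
```

Request:
{"method": "move_arm", "body": {"increments": [{"xyz": [-29, -22, 0], "roll": 0, "grip": 100}, {"xyz": [-29, -22, 0], "roll": 0, "grip": 100}, {"xyz": [-29, -22, 0], "roll": 0, "grip": 100}, {"xyz": [-29, -22, 0], "roll": 0, "grip": 100}, {"xyz": [-29, -22, 0], "roll": 0, "grip": 100}]}}

```text
time_s: 0.82
position: [0.346, 0.4071, 0.2227]
tcp_rot: [[-0.91, 0.414, 0.0], [0.414, 0.91, 0.0], [-0.0, 0.0, -1.0]]
force: [0.1, 1.0, 0.2]
opening: 0.998
grasp_force: 0.0
```

Request:
{"method": "move_arm", "body": {"increments": [{"xyz": [-29, -22, 0], "roll": 0, "grip": 100}, {"xyz": [-29, -22, 0], "roll": 0, "grip": 100}, {"xyz": [-29, -22, 0], "roll": 0, "grip": 100}, {"xyz": [-29, -22, 0], "roll": 0, "grip": 100}, {"xyz": [-27, -20, 0], "roll": 0, "grip": 100}]}}

```text
time_s: 1.23
position: [0.4316, 0.249, 0.2228]
tcp_rot: [[-0.91, 0.415, 0.001], [0.415, 0.91, 0.0], [-0.001, 0.0, -1.0]]
force: [-0.2, -0.1, 0.9]
opening: 0.999
grasp_force: 0.0
```

Request:
{"method": "move_arm", "body": {"increments": [{"xyz": [0, 0, 0], "roll": 0.12, "grip": 100}, {"xyz": [0, 0, 0], "roll": 0.12, "grip": 100}, {"xyz": [0, 0, 0], "roll": 0.12, "grip": 100}, {"xyz": [0, 0, 0], "roll": 0.12, "grip": 100}, {"xyz": [0, 0, 0], "roll": 0.12, "grip": 100}]}}

```text
time_s: 1.65
position: [0.4311, 0.2506, 0.2227]
tcp_rot: [[-0.511, 0.86, 0.0], [0.86, 0.511, 0.0], [-0.0, 0.0, -1.0]]
force: [0.3, 0.3, 0.3]
opening: 0.996
grasp_force: 0.0
```

Request:
{"method": "move_arm", "body": {"increments": [{"xyz": [0, 0, 0], "roll": 0.12, "grip": 100}, {"xyz": [0, 0, 0], "roll": 0.12, "grip": 100}, {"xyz": [0, 0, 0], "roll": 0.12, "grip": 100}, {"xyz": [0, 0, 0], "roll": 0.12, "grip": 100}, {"xyz": [0, 0, 0], "roll": 0.12, "grip": 100}]}}

```text
time_s: 2.07
position: [0.4309, 0.2508, 0.2227]
tcp_rot: [[0.063, 0.998, 0.0], [0.998, -0.063, 0.0], [0.0, 0.0, -1.0]]
force: [-0.6, -0.4, 0.4]
opening: 0.998
grasp_force: 0.0
```

Request:
{"method": "move_arm", "body": {"increments": [{"xyz": [0, 0, 0], "roll": 0.12, "grip": 100}, {"xyz": [0, 0, 0], "roll": 0, "grip": 100}]}}

```text
time_s: 2.23
position: [0.431, 0.2509, 0.2227]
tcp_rot: [[0.178, 0.984, 0.0], [0.984, -0.178, 0.0], [0.0, 0.0, -1.0]]
force: [0.4, 0.3, 0.2]
opening: 1.001
grasp_force: 0.0
```

Run:
```python
from h import *
p,w,_=cloud('wrist'); cv2.imwrite('pics/w1.png',p[:,:,::-1])
for lo,hi in((.135,.17),(.06,.09)):
    m=(w[...,2]>lo)&(w[...,2]<hi)&(np.hypot(w[...,0]-.431,w[...,1]-.251)<.14); print(m.sum(),rect(w[m]) if m.sum()>5 else '', np.median(w[m][:,2]))
to(431,251,-10.8)
```

```text
1803 (array([434.2, 251.7]), array([60.2, 13.8]), 79.4) 0.15817782260349184
4173 (array([434.4, 251.3]), array([212.1,  43.7]), 79.3) 0.07620358865250054
t 2.2833 tcp [430.9 250.8 222.7] ty -10.0 tool shift [0.2 0.  0. ] roll rad 0.014 f [ 0.3 -0.2  0.8] g 0.0 op 1.0 j [ 17.  21. 100.  -0.  60.  27.]
```

View pics/w1.png

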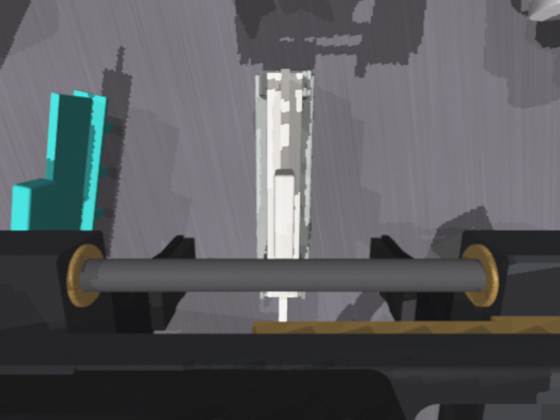

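The wrist picture shows the steel guard centred between the fingers, with its tab at (284,215), and nothing else between them. The tab height of 0.158 m matches the given sizes. I go down and grip.

Request:
{"method": "move_arm", "body": {"increments": [{"xyz": [0, 2, 30], "roll": 0.012, "grip": 100}, {"xyz": [0, 0, 30], "roll": 0, "grip": 100}, {"xyz": [0, 0, 23], "roll": 0, "grip": 100}, {"xyz": [0, 0, 15], "roll": 0, "grip": 100}, {"xyz": [0, 0, 0], "roll": 0, "grip": 100}]}}

```text
time_s: 2.7
position: [0.4306, 0.2497, 0.1218]
tcp_rot: [[0.185, 0.983, -0.007], [0.983, -0.185, -0.002], [-0.003, -0.006, -1.0]]
force: [0.3, 0.5, -0.6]
opening: 0.998
grasp_force: 0.0
```

Request:
{"method": "move_arm", "body": {"increments": [{"xyz": [0, 0, 0], "roll": 0, "grip": 0}, {"xyz": [0, 0, 0], "roll": 0, "grip": 0}, {"xyz": [0, 0, 0], "roll": 0, "grip": 0}, {"xyz": [0, 0, 0], "roll": 0, "grip": 0}, {"xyz": [0, 0, 0], "roll": 0, "grip": 0}]}}

```text
time_s: 3.12
position: [0.4334, 0.2507, 0.1255]
tcp_rot: [[0.187, 0.982, 0.002], [0.982, -0.187, 0.001], [0.001, 0.002, -1.0]]
force: [0.6, 0.2, -0.3]
opening: 0.713
grasp_force: 0.0
```

Request:
{"method": "move_arm", "body": {"increments": [{"xyz": [0, 0, 0], "roll": 0, "grip": 0}, {"xyz": [0, 0, 0], "roll": 0, "grip": 0}, {"xyz": [0, 0, 0], "roll": 0, "grip": 0}, {"xyz": [0, 0, 0], "roll": 0, "grip": 0}, {"xyz": [0, 0, 0], "roll": 0, "grip": 0}]}}

```text
time_s: 3.53
position: [0.4328, 0.2505, 0.1246]
tcp_rot: [[0.188, 0.982, -0.0], [0.982, -0.188, 0.0], [-0.0, -0.0, -1.0]]
force: [0.1, 0.2, 0.6]
opening: 0.322
grasp_force: 0.0
```

Request:
{"method": "move_arm", "body": {"increments": [{"xyz": [0, 0, 0], "roll": 0, "grip": 0}, {"xyz": [0, 0, 0], "roll": 0, "grip": 0}, {"xyz": [0, 0, 0], "roll": 0, "grip": 0}, {"xyz": [0, 0, 0], "roll": 0, "grip": 0}, {"xyz": [0, 0, 0], "roll": 0, "grip": 0}]}}

```text
time_s: 3.95
position: [0.4326, 0.2504, 0.1244]
tcp_rot: [[0.188, 0.982, -0.0], [0.982, -0.188, -0.0], [-0.0, -0.0, -1.0]]
force: [-1.1, 1.0, -0.7]
opening: 0.159
grasp_force: 30.0
```

Request:
{"method": "move_arm", "body": {"increments": [{"xyz": [0, 0, -8], "roll": 0, "grip": 0}, {"xyz": [0, 0, -12], "roll": 0, "grip": 0}, {"xyz": [0, 0, -15], "roll": 0, "grip": 0}, {"xyz": [0, 0, -12], "roll": 0, "grip": 0}, {"xyz": [0, 0, -5], "roll": 0, "grip": 0}]}}

```text
time_s: 4.37
position: [0.4334, 0.2507, 0.1781]
tcp_rot: [[0.188, 0.982, 0.002], [0.982, -0.188, 0.001], [0.001, 0.002, -1.0]]
force: [0.3, 0.1, -4.0]
opening: 0.159
grasp_force: 30.0
```

The guard is held: the opening is 13.8 mm and the wrist carries about 4 N. I lift further, then turn to the rail.

Request:
{"method": "move_arm", "body": {"increments": [{"xyz": [0, 0, -20], "roll": 0, "grip": 0}, {"xyz": [0, 0, -25], "roll": 0, "grip": 0}, {"xyz": [0, 0, -22], "roll": 0, "grip": 0}, {"xyz": [0, 0, -10], "roll": 0, "grip": 0}, {"xyz": [0, 0, 0], "roll": 0, "grip": 0}]}}

```text
time_s: 4.78
position: [0.4341, 0.251, 0.2559]
tcp_rot: [[0.188, 0.982, 0.005], [0.982, -0.188, 0.002], [0.003, 0.005, -1.0]]
force: [0.9, 1.1, -4.2]
opening: 0.166
grasp_force: 30.0
```

Run:
```python
from h import *
to(648,39,17.7)
```

```text
t 4.7833 tcp [434.1 251.  255.9] ty -10.8 tool shift [-168.   249.9    0.7] roll rad -0.498 f [ 0.9  1.1 -4.2] g 30.0 op 0.17 j [17. 18. 97.  0. 64. 28.]
```

Request:
{"method": "move_arm", "body": {"increments": [{"xyz": [-7, 10, 0], "roll": 0, "grip": 0}, {"xyz": [-14, 21, 0], "roll": 0, "grip": 0}, {"xyz": [-17, 25, 0], "roll": 0, "grip": 0}, {"xyz": [-17, 25, 0], "roll": 0, "grip": 0}, {"xyz": [-17, 25, 0], "roll": 0, "grip": 0}]}}

```text
time_s: 5.2
position: [0.5234, 0.158, 0.2515]
tcp_rot: [[0.188, 0.982, -0.004], [0.982, -0.188, -0.001], [-0.002, -0.004, -1.0]]
force: [0.7, 0.9, -3.2]
opening: 0.159
grasp_force: 30.0
```

Request:
{"method": "move_arm", "body": {"increments": [{"xyz": [-17, 25, 0], "roll": 0, "grip": 0}, {"xyz": [-17, 25, 0], "roll": 0, "grip": 0}, {"xyz": [-17, 25, 0], "roll": 0, "grip": 0}, {"xyz": [-17, 25, 0], "roll": 0, "grip": 0}, {"xyz": [-14, 22, 0], "roll": 0, "grip": 0}]}}

```text
time_s: 5.62
position: [0.6283, 0.0534, 0.2508]
tcp_rot: [[0.189, 0.982, -0.004], [0.982, -0.189, -0.001], [-0.001, -0.004, -1.0]]
force: [0.6, 0.4, -4.4]
opening: 0.158
grasp_force: 30.0
```

Request:
{"method": "move_arm", "body": {"increments": [{"xyz": [-10, 16, 0], "roll": 0, "grip": 0}, {"xyz": [-4, 6, 0], "roll": 0, "grip": 0}, {"xyz": [0, 0, 0], "roll": -0.05, "grip": 0}, {"xyz": [0, 0, 0], "roll": -0.1, "grip": 0}, {"xyz": [0, 0, 0], "roll": -0.12, "grip": 0}]}}

```text
time_s: 6.03
position: [0.6453, 0.0382, 0.2512]
tcp_rot: [[-0.086, 0.996, -0.005], [0.996, 0.086, 0.001], [0.001, -0.005, -1.0]]
force: [-0.3, 0.1, -4.2]
opening: 0.161
grasp_force: 30.0
```

Request:
{"method": "move_arm", "body": {"increments": [{"xyz": [0, 0, 0], "roll": -0.12, "grip": 0}, {"xyz": [0, 0, 0], "roll": -0.078, "grip": 0}, {"xyz": [0, 0, 0], "roll": -0.03, "grip": 0}, {"xyz": [0, 0, 0], "roll": 0, "grip": 0}, {"xyz": [0, 0, 0], "roll": 0, "grip": 0}]}}

```text
time_s: 6.45
position: [0.6457, 0.0387, 0.2521]
tcp_rot: [[-0.304, 0.953, -0.003], [0.953, 0.304, 0.0], [0.001, -0.003, -1.0]]
force: [0.8, -0.4, -4.1]
opening: 0.157
grasp_force: 30.0
```

Run:
```python
from h import *
to(648,39,17.7)
for c in('top','wrist'):
    p,w,_=cloud(c); cv2.imwrite(f'pics/{c}2.png',p[:,:,::-1])
    for n,lo,hi in(('guard',.16,.30),('flange',.19,.225),('rail',.04,.062)):
        m=(w[...,2]>lo)&(w[...,2]<hi)&(np.hypot(w[...,0]-.648,w[...,1]-.039)<.14)
        print(c,n,m.sum(),rect(w[m]) if m.sum()>5 else '')
```

```text
t 6.45 tcp [645.7  38.7 252.1] ty 17.7 tool shift [-0.4  2.3 -0. ] roll rad -0.001 f [ 0.8 -0.4 -4.1] g 30.0 op 0.16 j [ -6.  30.  77.   0.  73. -24.]
top guard 255 (array([639.5,  41.4]), array([ 30.1, 201.9]), 106.0)
top flange 140 (array([617.7, 117.4]), array([30.1, 43.8]), 106.0)
top rail 278 (array([623.4, 114.8]), array([55.9, 73.3]), 106.8)
wrist guard 12230 (array([642.1,  56.8]), array([ 33.6, 172. ]), 107.1)
wrist flange 6039 (array([641.7,  56.6]), array([ 30.1, 172.1]), 107.6)
wrist rail 1300 (array([593.2,  50. ]), array([161.9, 175.1]), 107.8)
```

View pics/wrist2.png

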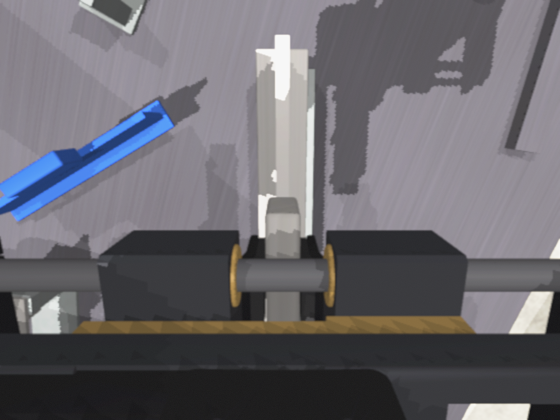

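The wrist picture shows the guard held upright and in line over the rail, whose pale edge shows beside it at (312,150). The play is ±13 mm across and ±9 mm along, so the small offsets are safe. I go down to just above the rail and check.

Request:
{"method": "move_arm", "body": {"increments": [{"xyz": [0, 3, 10], "roll": 0, "grip": 0}, {"xyz": [0, 0, 22], "roll": 0, "grip": 0}, {"xyz": [0, 0, 25], "roll": 0, "grip": 0}, {"xyz": [0, 0, 20], "roll": 0, "grip": 0}, {"xyz": [0, 0, 8], "roll": 0, "grip": 0}]}}

```text
time_s: 6.97
position: [0.6472, 0.0397, 0.1643]
tcp_rot: [[-0.304, 0.953, -0.007], [0.953, 0.304, 0.001], [0.003, -0.006, -1.0]]
force: [-0.2, -0.2, -4.7]
opening: 0.158
grasp_force: 30.0
```

Request:
{"method": "move_arm", "body": {"increments": [{"xyz": [0, 0, 0], "roll": 0, "grip": 0}, {"xyz": [0, 0, 0], "roll": 0, "grip": 0}]}}

```text
time_s: 7.13
position: [0.6499, 0.0394, 0.1683]
tcp_rot: [[-0.304, 0.953, -0.0], [0.953, 0.304, 0.0], [0.0, -0.0, -1.0]]
force: [0.5, -0.1, -3.5]
opening: 0.159
grasp_force: 30.0
```

Run:
```python
from h import *
to(648,39,17.7)
ax=np.array([np.cos(np.radians(107.7)),np.sin(np.radians(107.7))])
for c in('top','scene','wrist'):
    p,w,_=cloud(c)
    if c=='scene': cv2.imwrite('pics/s3.png',cv2.resize(p[220:390,240:430,::-1],None,fx=3,fy=3))
    l=(w[...,:2]-[.648,.039]); a=l@ax; b=l@[ax[1],-ax[0]]
    for n,lo,hi in(('flange',.100,.130),('rail',.04,.058)):
        m=(w[...,2]>lo)&(w[...,2]<hi)&(abs(a)<.14)&(abs(b)<.035)
        if m.sum()>5: print(c,n,m.sum(),'along',np.round(np.percentile(a[m],[.5,99.5])*1000),'across',np.round(np.percentile(b[m],[.5,99.5])*1000),rect(w[m])[2])
```

```text
t 7.1333 tcp [649.9  39.4 168.3] ty 17.7 tool shift [ 0.2 -2.   0. ] roll rad -0.0 f [ 0.5 -0.1 -3.5] g 30.0 op 0.16 j [ -6.  36.  81.   0.  63. -24.]
top flange 96 along [ 64. 105.] across [-16.  13.] 83.0
top rail 193 along [ 60. 116.] across [-28.  27.] 107.5
scene flange 678 along [-105.   93.] across [-13.  16.] 107.8
scene rail 1259 along [-118.  111.] across [-27.  29.] 107.9
wrist flange 6036 along [ -8. 103.] across [-10.  20.] 107.7
wrist rail 3610 along [-30. 115.] across [-24.  32.] 107.8
```

View pics/s3.png

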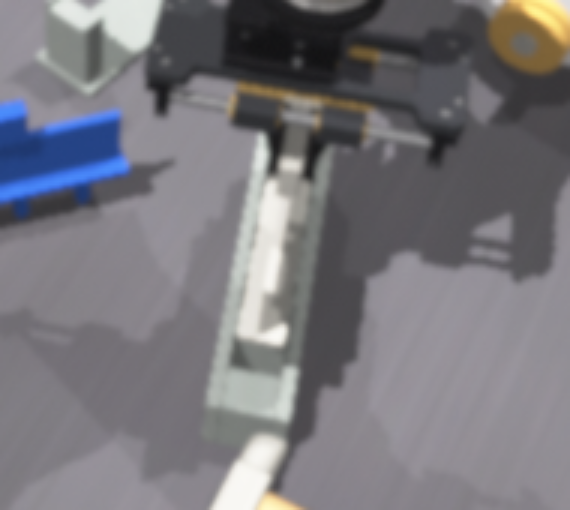

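The crop shows the guard over the rail and in line with it. In all three cameras its edges match the rail's to within 1–2 mm. I lower it.

Request:
{"method": "move_arm", "body": {"increments": [{"xyz": [0, 0, 6], "roll": 0, "grip": 0}, {"xyz": [0, 0, 12], "roll": 0, "grip": 0}, {"xyz": [0, 0, 12], "roll": 0, "grip": 0}, {"xyz": [0, 0, 12], "roll": 0, "grip": 0}, {"xyz": [0, 0, 6], "roll": 0, "grip": 0}]}}

```text
time_s: 7.7
position: [0.6479, 0.0396, 0.1176]
tcp_rot: [[-0.304, 0.953, -0.005], [0.953, 0.304, 0.0], [0.002, -0.004, -1.0]]
force: [0.1, -0.8, -4.3]
opening: 0.158
grasp_force: 30.0
```

Request:
{"method": "move_arm", "body": {"increments": [{"xyz": [0, 0, 3], "roll": 0, "grip": 0}, {"xyz": [0, 0, 3], "roll": 0, "grip": 0}, {"xyz": [0, 0, 2], "roll": 0, "grip": 0}, {"xyz": [0, 0, 2], "roll": 0, "grip": 0}, {"xyz": [0, 0, 2], "roll": 0, "grip": 0}]}}

```text
time_s: 8.12
position: [0.6501, 0.0394, 0.1089]
tcp_rot: [[-0.304, 0.953, 0.001], [0.953, 0.304, -0.0], [-0.0, 0.001, -1.0]]
force: [0.5, -1.4, -3.8]
opening: 0.158
grasp_force: 30.0
```

Request:
{"method": "move_arm", "body": {"increments": [{"xyz": [0, 0, 1], "roll": 0, "grip": 0}, {"xyz": [0, 0, 0], "roll": 0, "grip": 0}, {"xyz": [0, 0, 0], "roll": 0, "grip": 0}]}}

```text
time_s: 8.37
position: [0.6498, 0.0394, 0.1078]
tcp_rot: [[-0.304, 0.953, 0.0], [0.953, 0.304, -0.0], [-0.0, 0.0, -1.0]]
force: [-0.2, 0.5, -2.8]
opening: 0.155
grasp_force: 30.0
```

Request:
{"method": "move_arm", "body": {"increments": [{"xyz": [0, 0, 1], "roll": 0, "grip": 0}, {"xyz": [0, 0, 1], "roll": 0, "grip": 0}, {"xyz": [0, 0, 1], "roll": 0, "grip": 0}, {"xyz": [0, 0, 0], "roll": 0, "grip": 0}, {"xyz": [0, 0, 0], "roll": 0, "grip": 0}]}}

```text
time_s: 8.78
position: [0.6497, 0.0394, 0.1045]
tcp_rot: [[-0.304, 0.953, -0.0], [0.953, 0.304, 0.0], [0.0, -0.0, -1.0]]
force: [0.1, -0.3, -4.2]
opening: 0.159
grasp_force: 30.0
```

Request:
{"method": "move_arm", "body": {"increments": [{"xyz": [0, 0, 0.5], "roll": 0, "grip": 0}, {"xyz": [0, 0, 0.5], "roll": 0, "grip": 0}, {"xyz": [0, 0, 0], "roll": 0, "grip": 0}, {"xyz": [0, 0, 0], "roll": 0, "grip": 0}]}}

```text
time_s: 9.12
position: [0.6497, 0.0394, 0.1045]
tcp_rot: [[-0.304, 0.953, 0.0], [0.953, 0.304, -0.0], [-0.0, 0.0, -1.0]]
force: [-2.7, 0.0, 5.2]
opening: 0.154
grasp_force: 30.0
```

The guard is seated: the force changed sign and z stopped at 104.5 mm. I open the gripper and retreat straight up.

Request:
{"method": "move_arm", "body": {"increments": [{"xyz": [0, 0, 0], "roll": 0, "grip": 80}, {"xyz": [0, 0, 0], "roll": 0, "grip": 80}, {"xyz": [0, 0, 0], "roll": 0, "grip": 80}, {"xyz": [0, 0, 0], "roll": 0, "grip": 80}, {"xyz": [0, 0, 0], "roll": 0, "grip": 80}]}}

```text
time_s: 9.53
position: [0.6499, 0.0394, 0.1034]
tcp_rot: [[-0.304, 0.953, 0.0], [0.953, 0.304, -0.0], [-0.0, 0.0, -1.0]]
force: [0.2, -1.0, -0.3]
opening: 0.454
grasp_force: 0.0
```

Request:
{"method": "move_arm", "body": {"increments": [{"xyz": [0, 0, 0], "roll": 0, "grip": 80}, {"xyz": [0, 0, -10], "roll": 0, "grip": 80}, {"xyz": [0, 0, -20], "roll": 0, "grip": 80}, {"xyz": [0, 0, -25], "roll": 0, "grip": 80}, {"xyz": [0, 0, -25], "roll": 0, "grip": 80}]}}

```text
time_s: 9.95
position: [0.6493, 0.0395, 0.1845]
tcp_rot: [[-0.304, 0.953, -0.001], [0.953, 0.304, 0.0], [0.001, -0.001, -1.0]]
force: [1.5, -0.4, 0.4]
opening: 0.778
grasp_force: 0.0
```

Request:
{"method": "move_arm", "body": {"increments": [{"xyz": [0, 0, -25], "roll": 0, "grip": 80}, {"xyz": [0, 0, -10], "roll": 0, "grip": 80}, {"xyz": [0, 0, 0], "roll": 0, "grip": 80}, {"xyz": [0, 0, 0], "roll": 0, "grip": 80}]}}

```text
time_s: 10.28
position: [0.6496, 0.0394, 0.2188]
tcp_rot: [[-0.304, 0.953, 0.001], [0.953, 0.304, -0.0], [-0.0, 0.001, -1.0]]
force: [0.4, -0.2, -0.3]
opening: 0.802
grasp_force: 0.0
```

Run:
```python
from h import *
to(648,39,17.7)
ax=np.array([np.cos(np.radians(107.7)),np.sin(np.radians(107.7))])
for c in('scene','wrist'):
    p,w,_=cloud(c)
    if c=='scene': cv2.imwrite('pics/s4.png',cv2.resize(p[220:390,240:430,::-1],None,fx=3,fy=3))
    l=(w[...,:2]-[.648,.039]); a=l@ax; b=l@[ax[1],-ax[0]]
    for n,lo,hi in(('flange',.053,.063),('rail',.04,.053),('tab',.115,.145)):
        m=(w[...,2]>lo)&(w[...,2]<hi)&(abs(a)<.14)&(abs(b)<.035)
        if m.sum()>5: print(c,n,m.sum(),'along',np.round(np.percentile(a[m],[.5,99.5])*1000),'across',np.round(np.percentile(b[m],[.5,99.5])*1000),rect(w[m])[2],'z',np.median(w[m][:,2]).round(4))
```

```text
t 10.2833 tcp [649.6  39.4 218.8] ty 17.7 tool shift [ 0.1 -1.6 -0. ] roll rad 0.0 f [ 0.4 -0.2 -0.3] g 0.0 op 0.8 j [ -6.  32.  78.  -0.  69. -24.]
scene flange 960 along [-115.  110.] across [-26.  28.] 107.9 z 0.0564
scene rail 1126 along [-118.  115.] across [-27.  29.] 107.9 z 0.0506
scene tab 216 along [-32.  30.] across [-6.  7.] 107.6 z 0.1385
wrist flange 3447 along [-68. 104.] across [-12.  18.] 107.7 z 0.0563
wrist rail 5479 along [-116.  115.] across [-24.  32.] 107.7 z 0.0503
wrist tab 1594 along [-28.  31.] across [-4. 10.] 107.5 z 0.1382
```

View pics/s4.png

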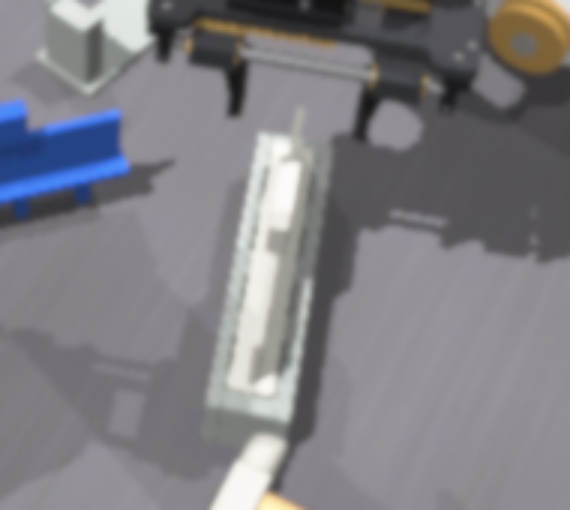

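The guard sits home: flange top at 56 mm, tab top at 138 mm, centred and upright. The gripper is clear of it.

```bash
python3 -c "
from rig import bot
print(bot.hand_in())"
```

```text
the job is handed in; nothing more can be done
None
```

The four-pronged guard was lowered onto the rail while still held, measured fully home, upright and centred, then released; the three-pronged guard was left alone, and the job was handed in at about 10 s with no verdict returned.

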